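# Knock the jammed spacer out of the trimming jig

### The job

The wooden spacer is jammed under the steel bridge of the trimming jig: hold the stepped wooden knocking block and use it, not your fingers, to drive the spacer, from the end that sticks out least, along the board until it is right out from under the bridge but still lying on the jig's board. Then stand the block upright on the bench top, lift the spacer out and lay it flat in the shallow wooden tray, same side up. Leave the hand stamps and the soap bar undisturbed.

Things in the scene. Friction and masses are not known exactly. Their poses are not given: they have to be found in the camera images.
- jig: Fixed plywood trimming jig board, 100 (x) x 175 (y) x 12 mm thick. Origin on the underside, under the centre line of its channel; the board reaches from y = -70 to y = +105 mm of this frame, x +-50. A steel bridge stands across it from y = -35 to -10 mm. The spacer must be driven along this frame's +y; the board beyond the bridge is open, with no stop at its end.
- jig_bridge (a point): Top of the steel bridge: x = 0, y = -22.5, z = 60 mm in the jig's frame (screw heads to 63). Two posts leave a channel 40 mm wide; feet reach x = +-45. Plate's underside at z = 55. Under it a steel pad is sprung down on the spacer with about 9 N; it drops 2 mm, to z = 42, when the spacer is gone. What passes below it must stay under z = 40.
- jig_jam (a point): Point on the jig's board in the channel, y = -10 mm in the jig's frame, 12 mm above the bench: about where the spacer's origin is while it is jammed (up to 4 mm either way along y).
- spacer: Loose beech spacer bar, 36 (x) x 84 (y) x 32 mm high, 90 g, origin at the centre of its underside. Lies on the jig's board along the jig's y, gripped between board and pad; about 8 to 14 N slide it. Its -y end, the one to strike, sticks out about 17 mm on the bridge's -y side. It is clear, and can be lifted, once its origin is past y = +33 mm of the jig; past +105 it tips off.
- block: Loose stepped wooden knocking block, 160 g, standing on the bench: a body 40 (x) x 60 (y) x 44 mm high, gripped across its x faces, and on its +y end a lower nose 28 wide and 22 high, reaching to y = +75 mm. Origin at the centre of the body's underside. The nose passes under the bridge with the block's underside 3 to 5 mm above the jig's board; the body does not.
- tray: Fixed shallow open wooden tray, 120 (x) x 160 (y) x 18 mm high outside, walls 6 mm, floor about 6 mm thick; origin at the centre of its underside.
- stamp_a: Loose wooden hand stamp, 35 mm across, 64 mm high, standing; leave alone. Origin at the centre of its underside.
- stamp_b: Second loose wooden hand stamp, 35 mm across, 64 mm high, standing; leave alone. Origin at the centre of its underside.
- soap_bar: Loose soap bar, 53 x 77 x 25 mm, lying flat; leave alone. Origin at the centre of its underside.
Things that resemble listed ones, but are neither listed nor needed, are in the scene too. Leave any purple look-alike of the spacer alone.

How it is judged:
On the way, in this order (a step that is already met when the one before it is completed fails the run):
1. the block, held in the fingers, presses on the jammed spacer (contact force between block and spacer above 1 N and contact force between the fingers and block above 1 N and distance between spacer and jig_jam below 0.04 m).
2. the spacer lies on the jig's board, clear of the bridge (y of spacer in the frame of jig between 0.033 and 0.11 m and x of spacer in the frame of jig between -0.05 and 0.05 m and height (world z) of spacer between 0.008 and 0.016 m and angle between spacer's own z axis and vertical below 0.1 rad), for 0.2 s.
At the end, for the whole second after the job is handed in: The spacer lies flat on the tray's floor, same side up (within 0.1 rad, its underside within 5 mm of the floor), and the knocking block stands on its underside on the bench top (within 4 mm and 0.1 rad); both are at rest. The stamps and the soap bar were not moved more than 20 mm or tipped (x of spacer in the frame of tray between -0.054 and 0.054 m and y of spacer in the frame of tray between -0.074 and 0.074 m and height (world z) of spacer between 0.002 and 0.011 m and angle between each of spacer, block's own z axis and vertical below 0.1 rad and linear speed of each of spacer, block below 0.01 m/s and height (world z) of block between -0.004 and 0.004 m); the robot touches nothing.
It fails at once if the fingers or arm touch the spacer while it is under the bridge (contact force between any of the fingers, the arm and spacer above 1 N and distance between spacer and jig_jam below 0.04 m).
It fails at once if a hand stamp or the soap bar is moved more than 20 mm or tipped (distance of any of stamp_a, stamp_b, soap_bar from where it was at the start of the episode above 0.02 m or angle between any of stamp_a, stamp_b, soap_bar's own z axis and vertical above 0.3 rad).
It also fails if it takes over 64 s, if anything falls off the work surface, if the arm or the gripper's body presses on something with over 40 N, if the wrist force passes 120 N, or if a joint passes its speed limit or range.

### The arm

A 6-joint arm with a two-finger parallel gripper is mounted at the origin on a cart in front of the work surface, level with it; the furniture and walls round the work are solid. World frame = base frame: x ahead of the robot, y to its left, z up, the work surface at z = 0. Lengths are in m, angles in rad, forces in N, time in s.
With the tool pointing down it reaches from about 0.275 to 1 m from the base axis. Payload 8.4 kg.
Tool frame: the origin (TCP) lies between the finger pads; the fingertips stand 14 mm ahead of it and the grasp point (between the pads) lies 5 mm behind it; z points along the fingers, y is the line along which they close (so a half turn about z gives the same grasp; the last joint's range is limited). The gripper opens to 85 mm and grips with 20 to 120 N. Pads are 22 mm wide; open, the fingers measure 114 mm over their backs; the gripper's body (76 mm by 85 mm) begins 54 mm behind the grasp point. The pads swing forward as they close: fully open they stand 13 mm farther back than shut.
Start: joints at [-1.149, 0.353, 1.633, -0, 1.155, -0.002], TCP at [0.257, -0.57, 0.245] pointing down, gripper open.
Joint ranges: [-2.63, 2.63], [-0.92, 2.1], [0.06, 2.66], [-1.3, 4.44], [0, 2.69], [-3.02, 3.02]. Speed limits (rad/s): [2.22, 2.22, 2.79, 3.14, 3.14, 3.14].

### API

Orientations are given as a unit quaternion [w, x, y, z].
In Python, from plant import status, snapshot, workorder, nets gives the robot as it stands.
- The arm moves only by the tool servo_tool, never from a script. Its argument "targets" is one flat list of numbers, 5 for each row, row after row: the shift along the tool's x, y, z in cm, then the turn about the tool's z in rad, then the closure, from -1 (fully open) to 1 (shut). In form: [dx, dy, dz, twist, fingers, dx, dy, dz, twist, fingers, ...]. A call has exactly 8 rows; each row shifts and turns the commanded pose from where the row before left it, along the tool's axes as they then stand; what a row does not reach is not made up. A row lasts 1/10 s, in which the tool goes at most 50 mm and 8.59 degrees, less where a joint would pass 70% of its speed; a pose out of reach is approached as far as the arm can. A call with a gripper value outside its range is refused whole. The fingers move at their own pace and stop on an object; the grip force is fixed at half the most. Time passes only in rows, so rows that do not move let the fingers close, or fill a call up. It gives the time, the measured TCP pose, the force, the opening and the grip force at its end, in the units of the state.
- status.get_obs(): the state, without advancing time (a new reading comes with each control period).
- snapshot(name): name is "side" or "top" or "wrist"; returns a dict with "pixels" (420x560x3 uint8, red, green, blue), "z_map" (420x560 float32, m along the optical axis (not along the pixel's ray), 0 where there is no reading), "K" (3x3 intrinsics, pixels), "extrinsics" (4x4, takes a point from world to camera coordinates). Camera axes: x right, y up, looking along -z (the intrinsics and any distortion apply to the point x, -y, -z); pixel columns grow to the right and rows downward; lengths in m; the calibration is good to about 2 mm. The wrist camera is an equidistant fisheye: a pixel r from the principal point sees the ray r / f radians off the axis. A picture is of the moment at which its call begins.
- workorder.finish_job(): hands the job in; it is judged then, once.
Trained networks look in a picture, given as the dict that the camera call returned (one of the last four; its "shot" number tells which), for a name from the list of things; names that differ only in an ending like _2 or _b are one class to them, and where a whole thing is asked for, a point or a joint stands for the part that bears it (a point fixed in the world has none). Each returns a list of dicts, best first, with "conf" (0 to 1); they miss things now and then, are a little off and sometimes report something else, mostly with a low value. They report only what shows in the picture. A call takes as long as a camera call. They do not tell look-alikes from the thing itself.
- nets.search_frame(picture, thing): "xy" ([column, row] in pixels, amid what is visible of it).
- nets.trace(picture, thing): "region" (420x560 bool, what is visible of it) and "xy" ([column, row] in pixels, amid what is visible of it).
The state is a dict: "t": time; "qpos": joint angles; "dq": joint speeds; "joint_torque": joint torques, N m; "eef_pos": TCP position; "orientation": TCP orientation; "force": force on the tool from outside, world axes, zero at the start; "wrist_torque": the same for the moment, N m; "grip_width": finger opening in m; "finger_force": force on a finger pad.
Only numpy, scipy, OpenCV 4.12 (cv2) and the standard library are available. Lean on these libraries where they do the work, as an engineer would, in place of code of your own. Each camera call takes 0.05 s, during which the arm holds its last target. There are 200 camera calls.

## Working session

There is one attempt and no reset: what is moved stays moved. The work goes in short steps, Python scripts to look and compute and a tool call to move; the robot and the scene stay as the last step left them, time stands still between calls to the robot, and variables do not carry over. Pictures are saved under pics/ and viewed, at most 10 in all, crops included, and the job is handed in when it is done.

Besides the shell and the picture viewer there is one more tool, called after ">>>" as a command line: name --argument value ..., lists and objects as JSON in quotes. servo_tool: Moves the arm, as the interface text tells. Its arguments: {"type":"object","properties":{"targets":{"type":"array","items":{"type":"number"}}},"required":["targets"]}

```bash
mkdir -p pics; cat > h.py <<'E'
import numpy as np, cv2
from plant import status, snapshot, workorder, nets
def world(p,px):  # px Nx2 -> world pts using depth (pinhole)
    px=np.asarray(px,float).reshape(-1,2);K=p["K"];E=p["extrinsics"]
    z=np.array([p["z_map"][int(round(v)),int(round(u))] for u,v in px])
    c=np.c_[(px[:,0]-K[0,2])/K[0,0]*z,-(px[:,1]-K[1,2])/K[1,1]*z,-z]
    return (c-E[:3,3])@E[:3,:3]
def save(p,n): cv2.imwrite("pics/"+n+".png",p["pixels"][:,:,::-1])
def cloud(p,m):
    v,u=np.nonzero(m&(p["z_map"]>0)); return world(p,np.c_[u,v])
E
python3 - <<'E'
from h import *
np.set_printoptions(precision=3,suppress=True)
t=snapshot("top");save(t,"top");s=snapshot("side");save(s,"side")
print(t["K"],{k:v for k,v in t.items() if k not in("pixels","z_map","K")})
for n,p in(("top",t),("side",s)):
  for k in "jig spacer block tray stamp_a soap_bar".split():
    for d in nets.trace(p,k):
      w=cloud(p,d["region"]); 
      r=cv2.minAreaRect(w[w[:,2]>np.percentile(w[:,2],95)-.006][:,:2].astype(np.float32)) if len(w)>10 else None
      print(n,k,round(d["conf"],2),np.round(d["xy"]),np.round(np.percentile(w,[2,98],axis=0),3).tolist() if len(w) else "",r)
print(status.get_obs())
E
```

```text
[[473.386   0.    280.974]
 [  0.    473.386 214.957]
 [  0.      0.      1.   ]] {'extrinsics': array([[-0.067, -0.998, -0.002,  0.053],
       [ 0.977, -0.066,  0.204, -0.542],
       [-0.204,  0.012,  0.979, -1.024],
       [ 0.   ,  0.   ,  0.   ,  1.   ]]), 'shot': 1}
top jig 0.86 [271. 254.] [[0.413, -0.062, 0.007], [0.51, 0.105, 0.062]] ((0.4623771905899048, -0.018610414117574692), (0.0636700764298439, 0.02413243241608143), 1.334640622138977)
top spacer 0.92 [206. 244.] [[0.452, 0.167, 0.011], [0.533, 0.203, 0.036]] ((0.4934445917606354, 0.18487846851348877), (0.035639550536870956, 0.08267556130886078), 87.89424896240234)
top spacer 0.86 [289. 250.] [[0.444, -0.042, 0.036], [0.479, 0.036, 0.047]] ((0.4611666202545166, -0.0030494965612888336), (0.08162247389554977, 0.03503813594579697), 87.97738647460938)
top block 0.93 [154. 259.] [[0.445, 0.263, 0.008], [0.484, 0.364, 0.047]] ((0.4647635817527771, 0.29258421063423157), (0.060233570635318756, 0.03882193937897682), 86.06271362304688)
top tray 0.89 [425. 246.] [[0.397, -0.394, 0.001], [0.517, -0.236, 0.019]] ((0.4581495225429535
[... 1314 characters left out ...]
617592, 0.019970335066318512), 50.24199295043945)
side soap_bar 0.95 [376. 322.] [[0.615, 0.293, 0.006], [0.675, 0.368, 0.029]] ((0.6419247984886169, 0.32976335287094116), (0.053444862365722656, 0.07653699815273285), 15.018336296081543)
{'t': 0.7, 'qpos': array([-1.149,  0.353,  1.633, -0.   ,  1.155, -0.002]), 'dq': array([ 0.   ,  0.001,  0.002,  0.   , -0.001,  0.001]), 'joint_torque': array([ -0.003, -60.501, -34.239,  -0.   ,   0.001,   0.   ]), 'eef_pos': array([ 0.257, -0.57 ,  0.245]), 'orientation': array([ 0.   ,  0.978,  0.21 , -0.   ]), 'force': array([-0.253, -0.038, -0.59 ]), 'wrist_torque': array([-0.013,  0.028, -0.026]), 'finger_force': 0.0, 'grip_width': 0.0855011177460817}
```

View pics/top.png

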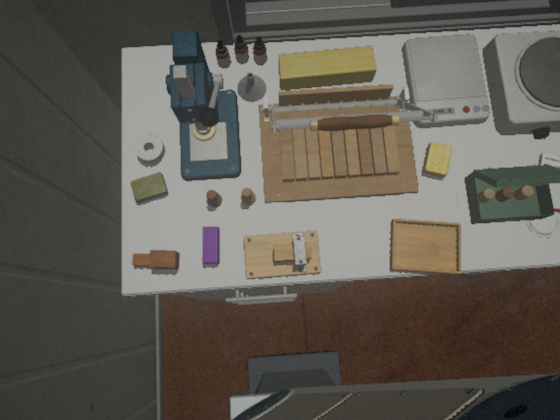

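View pics/side.png

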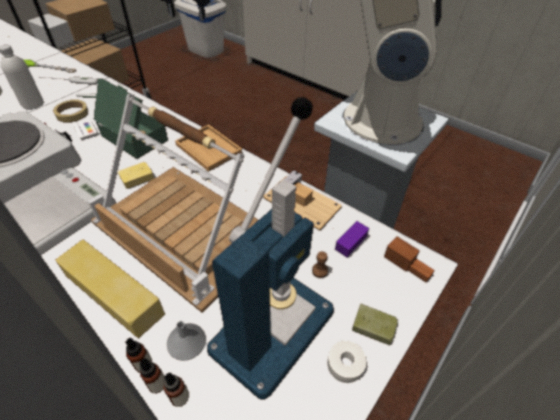

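The top view shows three candidates:
- **Block:** the brown stepped block is at (155,259), with its nose towards image left (world +y).
- **Spacer:** the beech spacer under the bridge is at (289,253). The purple bar at (211,245) is the look-alike to leave alone.
- **Stamps:** these are at (213,199) and (247,196).

The side view shows the same layout, with the purple bar at (352,238) and the block at (405,255).

I choose the spacer under the bridge and the brown block. One close crop will check that.

```bash
python3 - <<'E'
from h import *
np.set_printoptions(precision=4,suppress=True)
t=snapshot("top")
c=t["pixels"][225:285,125:330]; cv2.imwrite("pics/crop.png",cv2.resize(c,None,fx=3.8,fy=3.8,interpolation=cv2.INTER_CUBIC)[:,:,::-1])
v,u=np.mgrid[0:420,0:560]; W=world(t,np.c_[u.ravel(),v.ravel()]).reshape(420,560,3)
def rect(n,box,z0,z1):
    x0,x1,y0,y1=box; m=(W[...,0]>x0)&(W[...,0]<x1)&(W[...,1]>y0)&(W[...,1]<y1)&(W[...,2]>z0)&(W[...,2]<z1)
    p=W[m].astype(np.float32); r=cv2.minAreaRect(p[:,:2]); print(n,np.array(r[0]),np.array(r[1]),r[2],"z",np.median(p[:,2]),len(p))
rect("board",(.38,.55,-.1,.13),.009,.08)
rect("bridge",(.40,.52,-.04,.01),.056,.075)
rect("feet",(.40,.52,-.05,.02),.018,.075)
rect("spacer",(.43,.50,-.002,.06),.035,.05)
rect("body",(.43,.51,.24,.34),.038,.055)
rect("nose",(.43,.51,.33,.40),.014,.03)
rect("tray",(.35,.56,-.42,-.21),.012,.03)
rect("bench",(.40,.5,-.2,-.1),-.02,.02)
rect("stamps",(.56,.66,.05,.22),.05,.08)
m=(W[...,0]<.62)&(W[...,0]>.3)&(abs(W[...,1])<.45)&(W[...,2]>.075);print(m.sum(),W[m][:5])
E
```

```text
Traceback (most recent call last):
cv2.error: OpenCV(4.12.0) /io/opencv/modules/imgproc/src/convhull.cpp:143: error: (-215:Assertion failed) total >= 0 && (depth == CV_32F || depth == CV_32S) in function 'convexHull'
```

View pics/crop.png

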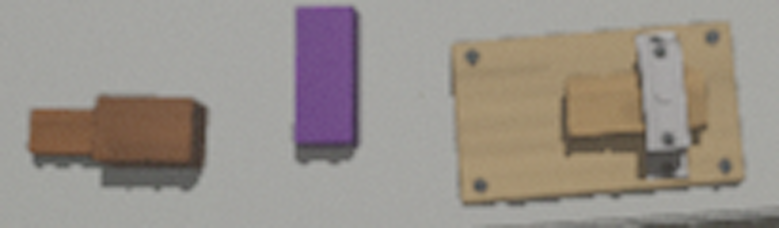

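>>> servo_tool --targets '[2,-3.5,0,-0.14,-1,2,-3.5,0,-0.14,-1,2,-3.5,0,-0.14,-1,2.5,-3,0,-0.14,-1,3,-2.5,0,-0.14,-1,3.5,-2,0,-0.14,-1,3.5,-1.5,0,-0.14,-1,3.5,-1,0,-0.14,-1]'

```text
t: 1.55
eef_pos: [0.2306, -0.2564, 0.2453]
orientation: [0.0, 0.715, 0.699, 0.0]
force: [1.7, 0.3, 0.5]
grip_width: 0.0853
finger_force: 0.0
```

Crop of the top view: the stepped block has its body at (145,130) and its nose at (60,130). The purple bar is at (325,75), and the beech spacer sits under the white bridge at (625,105). This confirms my choice.

>>> servo_tool --targets '[4,3,0,0,-1,4,3,0,0,-1,4,3,0,0,-1,4.5,2.5,0,0,-1,4.5,2.5,0,0,-1,4.5,2.5,0,0,-1,4.5,2.5,0,0,-1,4.5,2,0,0,-1]'

```text
t: 2.35
eef_pos: [0.4483, 0.0784, 0.2456]
orientation: [0.0, 0.716, 0.698, 0.0]
force: [0.8, -1.0, 0.6]
grip_width: 0.0851
finger_force: 0.0
```

```bash
cat >> h.py <<'E'
def grid(t):
    v,u=np.mgrid[0:420,0:560]; return world(t,np.c_[u.ravel(),v.ravel()]).reshape(420,560,3)
def rect(W,n,box,z0,z1):
    x0,x1,y0,y1=box; m=(W[...,0]>x0)&(W[...,0]<x1)&(W[...,1]>y0)&(W[...,1]<y1)&(W[...,2]>z0)&(W[...,2]<z1)
    if m.sum()<4: print(n,"none"); return
    p=np.ascontiguousarray(W[m].astype(np.float32)); r=cv2.minAreaRect(np.ascontiguousarray(p[:,:2])); print(n,np.array(r[0]).round(4),np.array(r[1]).round(4),round(r[2],2),"z",np.median(p[:,2]).round(4),m.sum())
E
python3 - <<'E'
from h import *
t=snapshot("top");W=grid(t);s=snapshot("side");V=grid(s)
for W in(W,V):
  rect(W,"board",(.38,.55,-.1,.13),.009,.08)
  rect(W,"bridge",(.40,.52,-.04,.01),.056,.075)
  rect(W,"spacer",(.43,.50,-.002,.06),.035,.052)
  rect(W,"body",(.43,.51,.24,.34),.038,.055)
  rect(W,"nose",(.43,.51,.33,.40),.014,.03)
  rect(W,"tray",(.35,.56,-.42,-.21),.012,.03)
  rect(W,"bench",(.40,.5,-.2,-.1),-.02,.02)
  rect(W,"stamps",(.56,.66,.05,.22),.05,.08)
E
```

```text
board [0.4619 0.0142] [0.0994 0.1596] 0.74 z 0.0123 1281
bridge [ 0.4762 -0.0269] [0.0365 0.0072] 2.03 z 0.0591 35
spacer [0.4618 0.029 ] [0.0359 0.0209] 1.46 z 0.0431 136
body [0.4647 0.293 ] [0.0604 0.0393] 86.27 z 0.0434 451
nose [0.47   0.3488] [0.0387 0.0276] 86.45 z 0.0213 196
tray [ 0.4582 -0.3163] [0.1622 0.1207] 81.92 z 0.0168 657
bench [ 0.45   -0.1501] [0.0998 0.1   ] 89.99 z -0.0008 1770
stamps none
board [0.4597 0.0219] [0.1034 0.1764] 0.0 z 0.0145 1444
bridge [ 0.4484 -0.018 ] [0.0436 0.0255] 1.54 z 0.0616 126
spacer [0.4599 0.0199] [0.038  0.0424] 0.03 z 0.0455 203
body [0.4641 0.2935] [0.0601 0.0416] 84.87 z 0.0457 466
nose [0.4696 0.3486] [0.0392 0.0293] 84.57 z 0.0237 248
tray [ 0.4555 -0.3167] [0.1647 0.1211] 81.82 z 0.0181 397
bench [ 0.4498 -0.15  ] [0.0997 0.0994] 89.88 z 0.0016 721
stamps [0.6048 0.1761] [0.0221 0.0213] 48.46 z 0.0631 118
```

>>> servo_tool --targets '[4.4,0.3,0,0.05,-1,4.4,0.3,0,0,-1,4.4,0.2,0,0,-1,4.4,0,0,0,-1,3.5,0,2,0,-1,0,0,4,0,-1,0,0,4,0,-1,0,0,2,0,-1]'

```text
t: 3.25
eef_pos: [0.4676, 0.2852, 0.1223]
orientation: [-0.0, 0.734, 0.68, -0.002]
force: [0.0, -0.3, 0.3]
grip_width: 0.0852
finger_force: 0.0
```

```bash
python3 - <<'E'
from h import *
p=snapshot("wrist");save(p,"w1");o=status.get_obs();print(o["eef_pos"],o["orientation"],o["qpos"])
E
```

```text
[0.46664029 0.28444307 0.12031746] [-6.18923716e-04  7.33673079e-01  6.79494168e-01 -3.33266673e-03] [ 5.44747401e-01  3.90353480e-01  1.90176518e+00 -1.67890423e-04
  8.56252124e-01  6.21497591e-01]
```

View pics/w1.png

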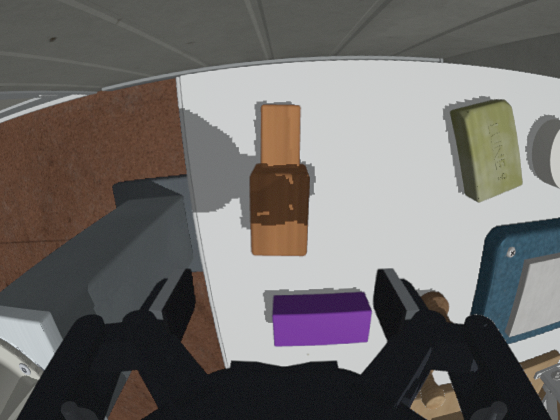

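The wrist view shows the block centred and square between the fingers, with its body at (280,210) and nose at (281,133). The purple bar is at (320,320), behind the fingers and clear of the descent.

>>> servo_tool --targets '[0.8,-0.2,1,0,-1,0.8,-0.1,2,0,-1,0,0,3,0,-1,0,0,2.5,0,-1,0,0,1.5,0,-1,0,0,0,0,-1,0,0,0,0,-1,0,0,0,0,-1]'

```text
t: 4.1
eef_pos: [0.4685, 0.303, 0.0267]
orientation: [0.0, 0.734, 0.679, 0.001]
force: [0.3, -0.1, 0.4]
grip_width: 0.0857
finger_force: 0.0
```

>>> servo_tool --targets '[0,-0.3,0.4,0,-1,0,0,0.3,0,-1,0,0,0,0,-1,0,0,0,0,1,0,0,0,0,1,0,0,0,0,1,0,0,0,0,1,0,0,0,0,1]'

```text
t: 4.9
eef_pos: [0.4647, 0.3028, 0.0186]
orientation: [0.0, 0.734, 0.679, 0.0]
force: [-0.5, -0.0, 3.6]
grip_width: 0.0393
finger_force: 60.9
```

>>> servo_tool --targets '[0,0,-3,0,1,0,0,-4,0,1,-1,0,-4,-0.04,1,-3,0,-1,-0.045,1,-4,0,0,0,1,-4,0,0,0,1,-4,0,0,0,1,-4,0,0,0,1]'

```text
t: 5.7
eef_pos: [0.4633, 0.1011, 0.1381]
orientation: [-0.0, 0.704, 0.71, -0.0]
force: [1.5, 0.3, -2.7]
grip_width: 0.0392
finger_force: 61.2
```

>>> servo_tool --targets '[-4,0,0,0,1,-4,0,0,0,1,-4,0,0,0,1,-4,0,0,0,1,-4,0,0,0,1,-3,0,0,0,1,-1,0,0,0,1,0,0,0,0,1]'

```text
t: 6.5
eef_pos: [0.4655, -0.1382, 0.138]
orientation: [-0.0, 0.705, 0.709, -0.0]
force: [0.1, 1.0, -2.8]
grip_width: 0.0393
finger_force: 61.2
```

```bash
python3 - <<'E'
from h import *
o=status.get_obs();print(o["eef_pos"],o["orientation"])
for n in("top","side"):
  t=snapshot(n);W=grid(t)
  rect(W,"board",(.38,.55,-.1,.13),.009,.08)
  rect(W,"boardtop",(.38,.55,-.1,.13),.009,.018)
  rect(W,"spacer",(.43,.50,-.004,.06),.035,.052)
  rect(W,"bridge",(.40,.52,-.04,.01),.056,.07)
  d=nets.trace(t,"spacer")
  for k in d:
    w=cloud(t,k["region"]);w=w[(w[:,2]>.036)&(w[:,2]<.05)];print(k["conf"],k["xy"],cv2.minAreaRect(np.ascontiguousarray(w[:,:2].astype(np.float32))) if len(w)>9 else 0)
p=snapshot("wrist");save(p,"w2")
E
```

```text
[ 0.46549034 -0.13818316  0.13802667] [-2.35709337e-04  7.05087675e-01  7.09120093e-01 -9.09378912e-05]
board [0.462  0.0218] [0.0999 0.1743] 0.79 z 0.0128 2855
boardtop [0.462  0.0218] [0.0999 0.1743] 0.79 z 0.0118 2067
spacer [0.462  0.0178] [0.0363 0.0436] 0.57 z 0.0433 309
bridge [ 0.4622 -0.0182] [0.0634 0.0248] 0.63 z 0.0597 300
0.91 [285.9, 253.4] ((0.46223893761634827, -0.002013232558965683), (0.03632107004523277, 0.08322280645370483), 0.5702654123306274)
0.76 [207.7, 242.6] 0
0.66 [333.8, 239.6] 0
board [0.4602 0.0219] [0.1022 0.1759] 0.88 z 0.0146 1440
boardtop [0.4602 0.0219] [0.1022 0.1759] 0.88 z 0.0139 984
spacer [0.4604 0.0186] [0.0374 0.0447] 0.14 z 0.0453 206
bridge [ 0.4493 -0.0178] [0.0252 0.0432] 87.92 z 0.062 127
0.93 [350.9, 239.8] ((0.4946075975894928, 0.18613260984420776), (0.023117737844586372, 0.08014315366744995), 82.88703155517578)
0.8 [304.4, 192.6] ((0.46065467596054077, 0.01796041429042816), (0.0364525206387043, 0.04593156278133392), 0.7592816352844238)
```

View pics/w2.png

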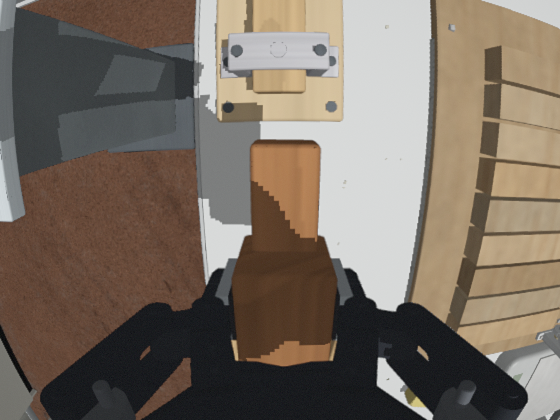

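The wrist view shows the held block square in the fingers, with its nose tip at (285,145). It is lined up with the beech spacer end at (279,88) under the bridge at (280,50).

>>> servo_tool --targets '[0,-0.1,1.5,-0.007,1,0,-0.15,2.5,0,1,0,0,2.5,0,1,0,0,2,0,1,0,0,1,0,1,0,0,0.5,0,1,0,0,0,0,1,0,0,0,0,1]'

```text
t: 7.55
eef_pos: [0.4639, -0.1374, 0.039]
orientation: [0.0, 0.702, 0.712, 0.0]
force: [-0.3, -0.0, -1.4]
grip_width: 0.0393
finger_force: 61.2
```

>>> servo_tool --targets '[0,-0.1,0.4,0,1,0,0,0,0,1,0.5,0,0,0,1,0.7,0,0,0,1,0.5,0,0,0,1,0.3,0,0,0,1,0,0,0,0,1,0,0,0,0,1]'

```text
t: 8.35
eef_pos: [0.4621, -0.1173, 0.0343]
orientation: [0.0, 0.702, 0.713, -0.0]
force: [-0.1, -0.4, -2.1]
grip_width: 0.0392
finger_force: 61.2
```

```bash
python3 - <<'E'
from h import *
o=status.get_obs();print(o["eef_pos"],o["force"])
p=snapshot("wrist");save(p,"w3")
E
```

```text
[ 0.46205404 -0.11725633  0.03429763] [-0.06177107 -0.39792209 -2.13989045]
```

View pics/w3.png

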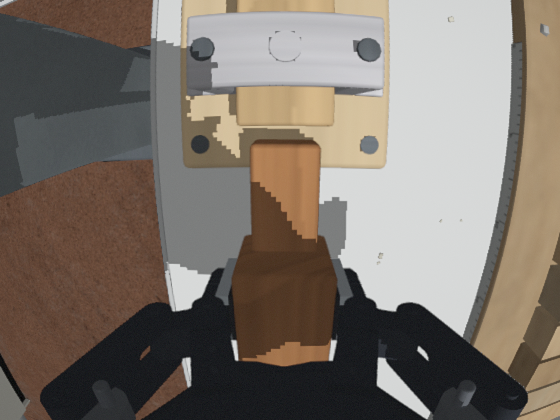

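The wrist view shows the nose tip at (285,145) about 8 mm short of the spacer end at (285,122), and centred on it. Pushing now.

>>> servo_tool --targets '[0.4,0,0,0,1,0.4,0,0,0,1,0.4,0,0,0,1,0.4,0,0,0,1,0.4,0,0,0,1,0.4,0,0,0,1,0.4,0,0,0,1,0,0,0,0,1]'

```text
t: 9.2
eef_pos: [0.4621, -0.0897, 0.0344]
orientation: [0.001, 0.702, 0.713, 0.0]
force: [0.6, -6.0, -2.5]
grip_width: 0.0394
finger_force: 61.0
```

>>> servo_tool --targets '[0.4,0,0,0,1,0.4,0,0,0,1,0.4,0,0,0,1,0.4,0,0,0,1,0.4,0,0,0,1,0.4,0,0,0,1,0.3,0,0,0,1,0,0,0,0,1]'

```text
t: 10.0
eef_pos: [0.461, -0.0619, 0.0342]
orientation: [-0.0, 0.702, 0.713, -0.0]
force: [0.9, -0.7, -2.2]
grip_width: 0.0394
finger_force: 61.0
```

```bash
python3 - <<'E'
from h import *
o=status.get_obs();print(o["eef_pos"],o["force"])
for n in("top","side"):
  t=snapshot(n);W=grid(t)
  rect(W,"spacer",(.43,.50,-.004,.13),.035,.052)
save(t,"side2")
t=snapshot("top");save(t,"top2")
c=t["pixels"][215:285,220:360]; cv2.imwrite("pics/crop2.png",cv2.resize(c,None,fx=5,fy=5,interpolation=cv2.INTER_CUBIC)[:,:,::-1])
E
```

```text
[ 0.46100514 -0.06188961  0.03423896] [ 0.93311447 -0.73328829 -2.23596728]
spacer [0.4616 0.042 ] [0.0361 0.0921] 0.38 z 0.0432 624
spacer [0.459  0.0421] [0.0962 0.0444] 84.96 z 0.0455 460
```

View pics/crop2.png

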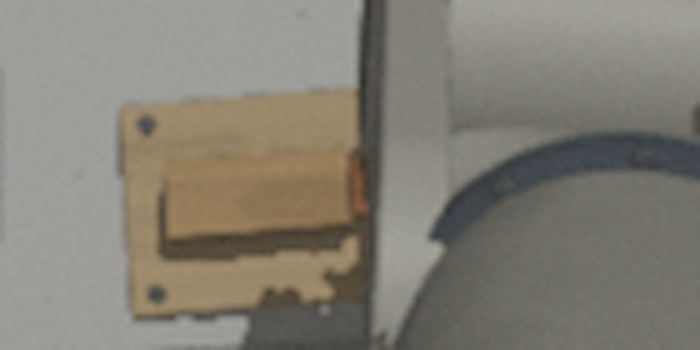

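The top crop shows the spacer at (260,200) lying on the board, clear of the bridge, with the nose tip behind it at (358,185). Next I'll retract and stand the block on the bench between the jig and the tray.

>>> servo_tool --targets '[-0.8,0,0,0,1,-1.5,0,0,0,1,-1.5,0,0,0,1,-1.6,0,0,0,1,-1.6,0,0,0,1,-1.2,0,0,0,1,-0.5,0,0,0,1,0,0,0,0,1]'

```text
t: 10.95
eef_pos: [0.4625, -0.15, 0.0343]
orientation: [0.0, 0.702, 0.712, 0.0]
force: [0.5, -0.1, -1.7]
grip_width: 0.0396
finger_force: 61.0
```

>>> servo_tool --targets '[0,0,0.6,0,1,0,0,0.6,0,1,0,0,0.2,0,1,0,0,0.1,0,1,0,0,0,0,1,0,0,0,0,1,0,0,0,0,1,0,0,0,0,1]'

```text
t: 11.75
eef_pos: [0.4626, -0.1494, 0.0195]
orientation: [0.0, 0.702, 0.712, 0.0]
force: [-0.4, 0.1, -2.3]
grip_width: 0.0392
finger_force: 61.0
```

>>> servo_tool --targets '[0,0,0.1,0,1,0,0,0,0,1,0,0,0,0,-1,0,0,0,0,-1,0,0,0,0,-1,0,0,0,0,-1,0,0,0,0,-1,0,0,0,0,-1]'

```text
t: 12.55
eef_pos: [0.4625, -0.1494, 0.0183]
orientation: [0.0, 0.702, 0.712, 0.0]
force: [0.1, 0.4, 0.3]
grip_width: 0.0855
finger_force: 0.0
```

>>> servo_tool --targets '[0,0,-2,0,-1,0,0,-4,0,-1,0,0,-4,0,-1,2,0,-2,0,-1,4,0,0,0,-1,4,0,0,0,-1,4,0,0,0,-1,0,0,0,0,-1]'

```text
t: 13.35
eef_pos: [0.46, -0.006, 0.1384]
orientation: [-0.0, 0.701, 0.714, 0.0]
force: [0.7, 0.4, -0.4]
grip_width: 0.0856
finger_force: 0.0
```

```bash
python3 - <<'E'
from h import *
o=status.get_obs();print(o["eef_pos"],o["orientation"],o["grip_width"])
for n in("top","side"):
  t=snapshot(n);W=grid(t)
  rect(W,"spacer",(.43,.50,.006,.13),.035,.052)
  rect(W,"body",(.42,.51,-.21,-.12),.035,.052)
  rect(W,"nose",(.42,.51,-.125,-.07),.014,.03)
p=snapshot("wrist");save(p,"w4")
E
```

```text
[ 0.45997968 -0.00602101  0.1384018 ] [-3.02150639e-04  7.00630296e-01  7.13524358e-01  2.96740564e-04] 0.08564898804869427
spacer [0.4613 0.0485] [0.0356 0.0792] 0.44 z 0.0435 210
body [ 0.4643 -0.1772] [0.0393 0.0262] 3.89 z 0.0434 171
nose [ 0.4641 -0.0921] [0.0282 0.0172] 3.41 z 0.0216 93
spacer [0.4596 0.0481] [0.0391 0.0826] 0.65 z 0.0454 454
body [ 0.4622 -0.1556] [0.0587 0.0414] 88.97 z 0.0451 214
nose [ 0.4629 -0.1048] [0.0405 0.0284] 87.22 z 0.023 95
```

View pics/w4.png

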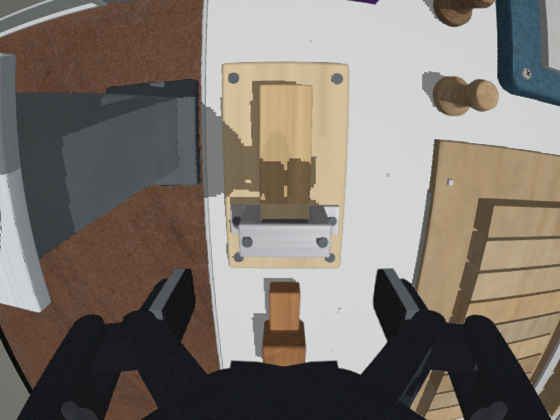

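The wrist view shows the spacer at (286,150) clear of the bridge at (285,235). The block stands upright at (284,320).

>>> servo_tool --targets '[2,0,0,0,-1,3.5,0.1,2,0,-1,0,0,2.5,0,-1,0,0,2.5,0,-1,0,0,2,0,-1,0,0,1,0,-1,0,0,0.5,0,-1,0,0,0,0,-1]'

```text
t: 14.3
eef_pos: [0.4606, 0.045, 0.0331]
orientation: [-0.0, 0.702, 0.712, -0.0]
force: [0.2, 0.3, -0.4]
grip_width: 0.0855
finger_force: 0.0
```

>>> servo_tool --targets '[0.3,0,0.2,0,-1,0,0,0,0,-1,0,0,0,0,1,0,0,0,0,1,0,0,0,0,1,0,0,0,0,1,0,0,0,0,1,0,0,0,0,1]'

```text
t: 15.1
eef_pos: [0.4608, 0.0487, 0.0317]
orientation: [0.0, 0.702, 0.712, 0.0]
force: [-1.1, -0.4, 5.1]
grip_width: 0.0349
finger_force: 60.4
```

>>> servo_tool --targets '[0,0,-1,0,1,0,0,-2.5,0,1,0,0,-4,0,1,0,0,-3,0,1,-2,0,-1,0,1,-4,0,0,0,1,-4,0,0,0,1,-4,0,0,0,1]'

```text
t: 15.9
eef_pos: [0.4625, -0.0926, 0.1472]
orientation: [0.0, 0.701, 0.713, 0.0]
force: [0.1, 0.5, -0.8]
grip_width: 0.0349
finger_force: 59.9
```

>>> servo_tool --targets '[-4,0,0,0,1,-4,0,0,0,1,-4,0,0,0,1,-4,0,0,0,1,-4,0,0,0,1,-2,0,2,0.07,1,0,-0.4,3,0.07,1,0,0,3,0,1]'

```text
t: 16.7
eef_pos: [0.4615, -0.3121, 0.0662]
orientation: [0.0, 0.751, 0.66, 0.0]
force: [-0.0, 1.2, -0.3]
grip_width: 0.0347
finger_force: 59.9
```

>>> servo_tool --targets '[0,0,2,0,1,0,0,1,0,1,0,0,0.4,0,1,0,0,0,0,1,0,0,0,0,1,0,0,0,0,1,0,0,0,0,1,0,0,0,0,1]'

```text
t: 17.5
eef_pos: [0.4622, -0.3113, 0.0328]
orientation: [0.0, 0.75, 0.662, 0.0]
force: [-0.4, 0.2, -1.7]
grip_width: 0.0354
finger_force: 59.9
```

Another 7 mm down to the tray floor (TCP about 0.0255), then a partial opening.

>>> servo_tool --targets '[0,-0.2,0.3,0,1,0,-0.2,0.3,0,1,0,0,0.1,0,1,0,0,0,0,1,0,0,0,0,1,0,0,0,0,1,0,0,0,0,1,0,0,0,0,1]'

```text
t: 18.3
eef_pos: [0.4575, -0.3105, 0.0257]
orientation: [-0.0, 0.75, 0.662, -0.0]
force: [-3.7, 1.7, 10.2]
grip_width: 0.0349
finger_force: 61.1
```

Upward force shows it is seated on the floor.

>>> servo_tool --targets '[0,0,0,0,-0.3,0,0,0,0,-0.3,0,0,0,0,-0.3,0,0,0,0,-0.3,0,0,0,0,-0.3,0,0,-0.5,0,-0.3,0,0,-1.5,0,-0.3,0,0,-2,0,-0.3]'

```text
t: 19.1
eef_pos: [0.4575, -0.3104, 0.0659]
orientation: [-0.001, 0.75, 0.662, -0.0]
force: [0.4, -0.7, -0.5]
grip_width: 0.0555
finger_force: 0.0
```

>>> servo_tool --targets '[0,0,-3,0,-0.3,0,0,-4,0,-0.5,0,0,-4,0,-1,-4,0,-2,0,-1,-4,0,0,0,-1,-4,0,0,0,-1,0,0,0,0,-1,0,0,0,0,-1]'

```text
t: 19.9
eef_pos: [0.4426, -0.4301, 0.1961]
orientation: [0.0, 0.75, 0.661, 0.0]
force: [0.2, 0.8, 0.1]
grip_width: 0.0856
finger_force: 0.0
```

```bash
python3 - <<'E'
from h import *
o=status.get_obs();print(o["t"],o["eef_pos"],o["grip_width"],o["force"])
for n in("top","side"):
  t=snapshot(n);W=grid(t)
  rect(W,"spacer",(.38,.53,-.41,-.22),.028,.052)
  rect(W,"body",(.42,.51,-.21,-.12),.035,.052)
  rect(W,"stamps",(.56,.66,.05,.22),.05,.08)
  rect(W,"soap",(.58,.70,.26,.40),.015,.04)
t=snapshot("top");c=t["pixels"][170:300,110:480]; cv2.imwrite("pics/crop3.png",cv2.resize(c,None,fx=2.1,fy=2.1)[:,:,::-1])
E
```

```text
19.9 [ 0.44258617 -0.43011647  0.19608597] 0.0855954808863551 [0.19255968 0.78850264 0.05429105]
spacer [ 0.459  -0.3127] [0.0847 0.0367] 83.14 z 0.0372 600
body [ 0.4644 -0.1587] [0.0405 0.0605] 0.21 z 0.0433 468
stamps [0.6034 0.1333] [0.1034 0.023 ] 89.14 z 0.0612 182
soap [0.6434 0.3293] [0.0545 0.0778] 15.06 z 0.0243 716
spacer [ 0.4566 -0.3107] [0.086  0.0381] 83.3 z 0.039 83
body [ 0.462  -0.1564] [0.0604 0.0405] 89.29 z 0.0451 213
stamps [0.6044 0.1762] [0.0213 0.0222] 62.2 z 0.0633 118
soap [0.6423 0.3299] [0.0539 0.0767] 14.86 z 0.0266 1124
```

View pics/crop3.png

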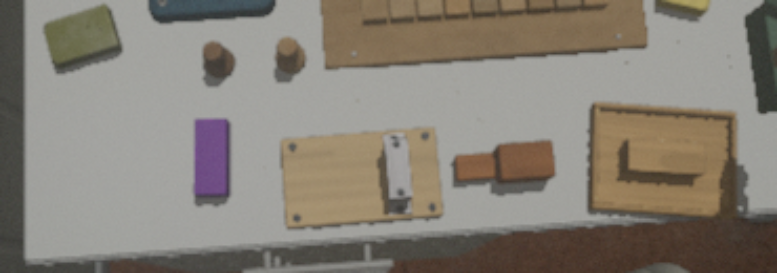

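The top crop shows the spacer flat in the tray at (665,157) and the block upright at (505,163). The stamps at (216,60) and (289,55) and the soap bar at (82,38) are undisturbed, so I'm handing in.

```bash
python3 -c "
from h import *
print(workorder.finish_job())"
```

```text
the job is handed in; nothing more can be done
None
```

I handed the job in at about 20 s: the block drove the spacer clear of the bridge, the spacer now lies flat in the tray, and the block stands upright on the bench. The stamps and soap bar look undisturbed in the last picture. The hand-in returned no verdict.

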